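Fit the key to the model clamp and clamp the plaster model

ROBOT

A 6-joint arm with a two-finger parallel gripper is mounted at the origin on a cart in front of the work surface, level with it; the furniture and walls round the work are solid. World frame = base frame: x ahead of the robot, y to its left, z up, the work surface at z = 0. Lengths are in m, angles in rad, forces in N, time in s.
With the tool pointing down it reaches from about 0.375 to 0.975 m from the base axis. Payload 3.8 kg.
Tool frame: the origin (TCP) lies midway between the tips of the shut fingers; the grasp point (between the pads) lies bot.grasp_offset behind it (bot.grasp_offset is the distance from the TCP to the grasp point, in m); z points along the fingers, y is the direction in which the jaws open and shut (so a half turn about z gives the same grasp; the last joint's range is limited). The gripper opens to 85 mm and grips with 20 to 120 N. Pads are 22 mm wide; open, the fingers measure 114 mm over their backs; the gripper's body (76 mm by 85 mm) begins 54 mm behind the grasp point. The pads swing forward as they close: fully open they stand 13 mm farther back than shut.
Start: joints at [1.09, 0.264, 1.604, -0, 1.274, -0.037], TCP at [0.29, 0.61, 0.211] pointing down, gripper open.
Joint ranges: [-2.63, 2.63], [-0.94, 2.18], [0.31, 2.57], [-1.31, 4.45], [0, 2.66], [-2.55, 2.55]. Speed limits (rad/s): [2.57, 2.57, 3.14, 3.14, 3.14, 3.14].

INTERFACE

Orientations are given as a rotation vector (axis times angle).
In Python, from workcell import read_state, viewer, job, bot gives the robot as it stands.
- The arm moves only by the shell command python3 -m crank 'ROWS' [FORCE]. ROWS is text: rows parted by semicolons, each of 7 numbers parted by spaces: the shift along the tool's x, y, z in mm, then the turn, a rotation vector about the tool's x, y, z in rad, then the closure in counts, from 0 (fully open) to 255 (shut). A call has 1 to 20 rows; each row is the pose to reach, as a shift and turn from the pose commanded when the call began, along the tool's axes at that moment; what a row does not reach only later rows make up. A row lasts 1/8 s, in which the tool goes at most 62.5 mm and 10.7 degrees, less where a joint would pass 70% of its speed; a pose out of reach is approached as far as the arm can. A call with a gripper value outside its range is refused whole. The fingers move at their own pace and stop on an object; FORCE is the grip in N (left out, the last holds). Time passes only in rows, so rows that repeat a pose let the fingers close. It gives the time, the measured TCP pose, the force and the opening at its end, in the units of the state.
- read_state(): the state, without advancing time (a new reading comes with each control period).
- viewer.read_camera(name): name is "scene" or "top"; returns a dict with "pixels" (384x512x3 uint8, red, green, blue), "vertical_fov" (degrees; the focal length in pixels is half the picture's height over the tangent of half this angle, whatever the lens; pixels are square), "cx", "cy" (the principal point, pixels), "view" (4x4, takes a point from world to camera coordinates). Camera axes: x right, y up, looking along -z (the intrinsics and any distortion apply to the point x, -y, -z); pixel columns grow to the right and rows downward; lengths in m; the calibration is good to about 2 mm. A picture is of the moment at which its call begins. There is no depth.
- job.finish_job(): hands the job in, once; it reports no verdict.
The state is a dict: "time": time; "q": joint angles; "joint_vel": joint speeds; "joint_torque": joint torques, N m; "tool_pos": TCP position; "tcp_rot": TCP orientation; "wrist_force": force on the tool from outside, world axes, zero at the start; "torque": the same for the moment, N m; "width": opening from 0.0 (shut) to 1.0 (fully open).
Only numpy, scipy, OpenCV 4.12 (cv2) and the standard library are available. Lean on these libraries where they do the work, as an engineer would, in place of code of your own. Each camera call takes 0.05 s, during which the arm holds its last target.

TASK

Pick up the winged key, fit its square bore fully home on the square spindle of the model clamp, and turn it clockwise (seen from above) until the spindle comes to its stop, so that the plaster model between the jaws is clamped. Leave the key standing on the spindle and let go of it; do not disturb the tin, the small bottle or the mixing cup.

Things in the scene. Friction and masses are not known exactly. Their poses are not given: they have to be found in the camera images.
- clamp: Grey bench clamp, fixed, place and angle vary. Origin on the worktop; base plate x -50 to 50, y -100 to 105, z 0 to 14 mm. Along its y: cam housing (64 x 56 mm, top z 52 mm) centred at y -65 mm; sliding jaw with black rubber pad (pad face y 12 mm when open, top z 37 mm); model; aluminium fixed jaw (face y 80 mm, top z 38 mm). z up.
- seat (a point): Centre of the seat of the upright spindle on the cam housing (clamp frame 0, -65, 56 mm): top of the dark round collar, 40 mm across, on which the fitted key's underside rests. Above it the steel square: 14 x 14 mm, straight for 14 mm, then tapering in 5 mm to 9 x 9 mm (tip 19 mm above the seat). Frame turns with the spindle: x, y square to its flats, z up.
- spindle (a joint): Spindle angle, rad: 0 = open, grows clockwise seen from above, hard stop at 1.3; starts at 0 to 0.2. At 0 its flats are parallel to the clamp's x and y. Friction about 0.12 N m; stays where left. It moves the sliding jaw 6.2 mm per rad towards the model; the pad pushes the model against the fixed jaw, then presses through a spring.
- key: Loose key, 90 g, 60 mm high, standing bore down. Dark square hub 34 x 34 x 26 mm with a blind square bore below, 15.4 mm wide, 21 mm deep, flats parallel to the hub's sides (fits in any quarter turn, play 0.1 rad either way). Above (z 26 to 60 mm) a black wing grip, 66 mm along x, 14 mm thick along y; pinch it across the 14 mm. Origin: centre of the hub's underside, z up.
- model: Loose plaster model of a dental arch, 62 x 66 x 28 mm, 140 g, standing on the clamp's base plate between the jaws with 1 to 4 mm of play to each. Origin: centre of its underside; its x axis lies along the clamp's y, z up.
- bed (a point): Point on the top of the clamp's base plate, midway between the jaws where the model stands (clamp frame x 0, y 46 mm, z 14 mm).
- pad: Black rubber pad, 60 x 6 x 18 mm, on springs on the sliding jaw; it presses on the model when the clamp is closed. Its frame is parallel to the clamp's, its origin is at the clamp's origin when the clamp is open.
- polish_tin: Bystander: round polishing tin with a blue lid, 64 mm across, 28 mm high. Origin: centre of its underside.
- small_bottle: Bystander: small bottle with a black cap, 30 mm across, 70 mm high. Origin: centre of its underside.
- cup: Bystander: blue mixing cup, 68 mm across, 42 mm high. Origin: centre of its underside.
There are look-alikes about, which are no part of the job. Leave any orange look-alike of the key alone.

How it is judged:
On the way, in this order (a step that is already met when the one before it is completed fails the run):
1. the key is fitted fully home on the square of the spindle (horizontal distance between key and seat below 0.0025 m and z of key in the frame of seat between -0.002 and 0.002 m and angle between the z axis of key and the z axis of seat, either way round below 0.06 rad and angle between key's own z axis and vertical below 0.3 rad), for 0.2 s.
2. the key, still home, has turned the spindle to its stop and the model is clamped (all of step 1 and value of joint spindle above 1.15 rad and contact force between pad and model above 2 N), for 0.2 s.
At the end, for the whole second after the job is handed in: Key released, at rest on the spindle: underside within 2 mm of the seat in height, 2.5 mm sideways, 0.06 rad of upright. Spindle past 1.15 rad; pad presses the model with over 2 N, which is upright (0.08 rad), within 10 mm of the bed point, on the base plate (all of step 2 and horizontal distance between model and bed below 0.01 m and z of model in the frame of bed below 0.004 m and angle between model's own z axis and vertical below 0.08 rad and linear speed of key below 0.01 m/s); the robot touches nothing.
It fails at once if the polishing tin is pushed more than 20 mm or tipped (distance of polish_tin from where it was at the start of the episode above 0.02 m or angle between polish_tin's own z axis and vertical above 0.3 rad).
It fails at once if the small bottle is pushed more than 20 mm or tipped (distance of small_bottle from where it was at the start of the episode above 0.02 m or angle between small_bottle's own z axis and vertical above 0.3 rad).
It fails at once if the mixing cup is pushed more than 20 mm or tipped (distance of cup from where it was at the start of the episode above 0.02 m or angle between cup's own z axis and vertical above 0.3 rad).
It also fails if it takes over 45 s, if anything falls off the work surface, if the arm or the gripper's body presses on something with over 40 N, if the wrist force passes 120 N, or if a joint passes its speed limit or range.

## Working session

There is one attempt and no reset: what is moved stays moved. The work goes in short steps, Python scripts to look and compute and a shell command to move; the robot and the scene stay as the last step left them, time stands still between calls to the robot, and variables do not carry over. Pictures are saved under pics/ and viewed, and the job is handed in when it is done.

```bash
mkdir -p pics; ls; python3 - <<'E'
from workcell import read_state, viewer, job, bot
import cv2,numpy as np
print(read_state()); print(bot.grasp_offset)
for n in("scene","top"):
    c=viewer.read_camera(n)
    print(n,{k:v for k,v in c.items() if k!="pixels"})
    cv2.imwrite(f"pics/{n}0.png",c["pixels"][:,:,::-1])
E
```

```text
pics
{'time': 0.0, 'q': array([ 1.09015571e+00,  2.64758128e-01,  1.60536815e+00,  1.66799804e-05,
        1.27371070e+00, -3.68780305e-02]), 'joint_vel': array([-0.00040336, -0.0004974 , -0.00042565, -0.00023415,  0.00057261,
        0.0014164 ]), 'joint_torque': array([ 1.17471402e-03, -5.15105045e+01, -3.67313612e+01,  2.85405031e-04,
        1.28287612e-02,  2.36313207e-05]), 'tool_pos': array([0.2894283 , 0.6089397 , 0.20956189]), 'tcp_rot': array([-0.6912325 , -3.06399831,  0.00340097]), 'wrist_force': array([-0.21172884, -0.22389818,  0.1393424 ]), 'torque': array([-0.02510598, -0.0313723 , -0.04940703]), 'width': 1.0027367938694598}
0.0187
scene {'vertical_fov': 55.488703248510625, 'cx': 256.98594233817755, 'cy': 189.44664968651927, 'view': array([[ 0.87867   , -0.47735068, -0.0086803 , -0.50893729],
       [ 0.33354958,  0.60076085,  0.72651984, -0.1867822 ],
       [-0.34158996, -0.6412665 ,  0.68709066, -0.81037915],
       [ 0.        ,  0.        ,  0.        ,  1.        ]])}
top {'vertical_fov': 43.386691719956914, 'cx': 256.3352838890584, 'cy': 185.3201272936587, 'view': array([[-0.02813711, -0.99939216, -0.02058208, -0.02826603],
       [ 0.99709317, -0.02951898,  0.07024133, -0.5444531 ],
       [-0.0708062 , -0.01854587,  0.99731767, -1.27826309],
       [ 0.        ,  0.        ,  0.        ,  1.        ]])}
```

View pics/scene0.png

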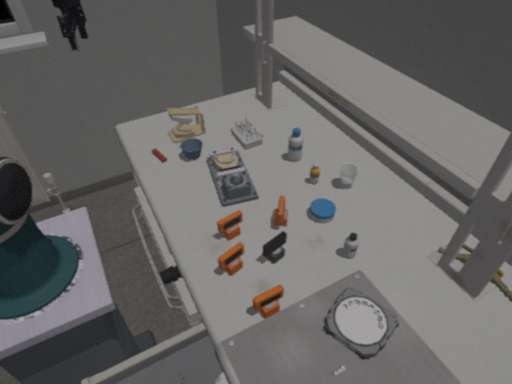

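View pics/top0.png

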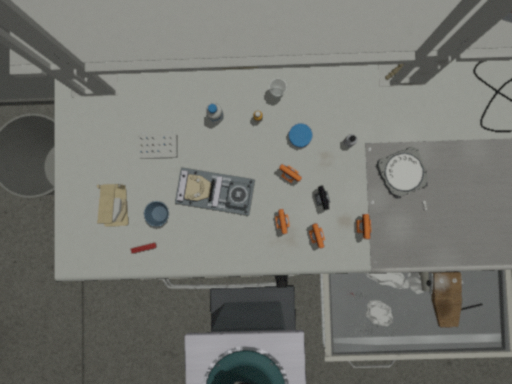

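```bash
cat > h.py <<'E'
import numpy as np,cv2
from workcell import read_state, viewer, job, bot
from scipy.spatial.transform import Rotation as R
def cam(n):
    c=viewer.read_camera(n); return c
def K(c):
    f=192/np.tan(np.radians(c["vertical_fov"])/2); return f,c["cx"],c["cy"]
def proj(c,p):
    p=np.atleast_2d(p); v=c["view"]; q=p@v[:3,:3].T+v[:3,3]; f,cx,cy=K(c)
    return np.c_[cx+f*q[:,0]/-q[:,2], cy+f*-q[:,1]/-q[:,2]]
def back(c,uv,z):
    uv=np.atleast_2d(uv); f,cx,cy=K(c); v=c["view"]
    d=np.c_[(uv[:,0]-cx)/f,-(uv[:,1]-cy)/f,-np.ones(len(uv))]@v[:3,:3]
    o=-v[:3,:3].T@v[:3,3]
    return o+d*((z-o[2])/d[:,2])[:,None]
def crop(c,x0,y0,x1,y1,s,name):
    im=c["pixels"][y0:y1,x0:x1,::-1]
    cv2.imwrite("pics/"+name,cv2.resize(im,None,fx=s,fy=s,interpolation=cv2.INTER_CUBIC))
E
python3 - <<'E'
from h import *
import pickle
c=cam("scene");t=cam("top")
pickle.dump((c,t),open("c0.pkl","wb"))
s=read_state()
print(proj(c,s["tool_pos"]),proj(t,s["tool_pos"]))
print(back(t,[(323,198),(215,192),(239,194)],0.05))
crop(t,165,155,265,230,8,"t_clamp.png");crop(t,270,150,350,220,8,"t_key.png")
crop(c,190,135,290,210,8,"s_clamp.png");crop(c,240,215,320,275,8,"s_key.png")
E
```

```text
[[84.19157469 54.15598025]] [[-28.48632278 298.85671073]]
[[ 0.50287724 -0.21761099  0.05      ]
 [ 0.5268399   0.06442292  0.05      ]
 [ 0.51974275  0.00152587  0.05      ]]
```

View pics/t_clamp.png

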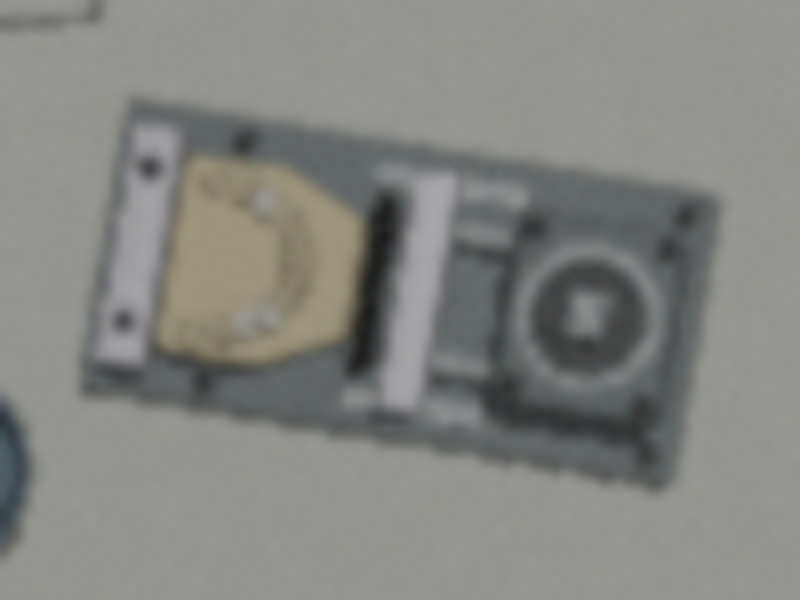

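View pics/t_key.png

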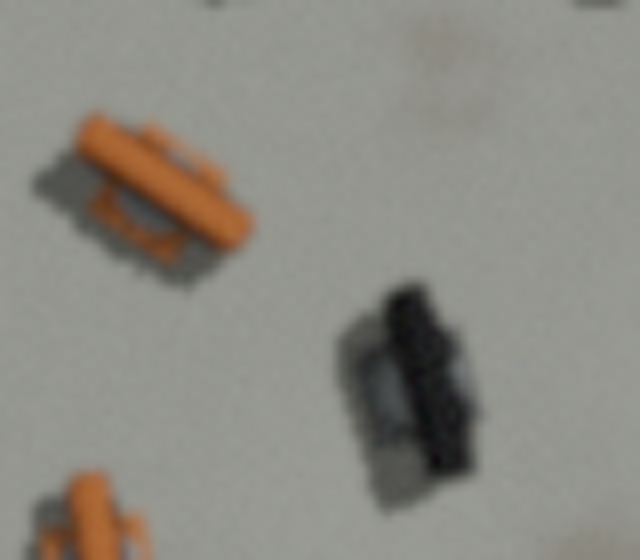

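View pics/s_clamp.png

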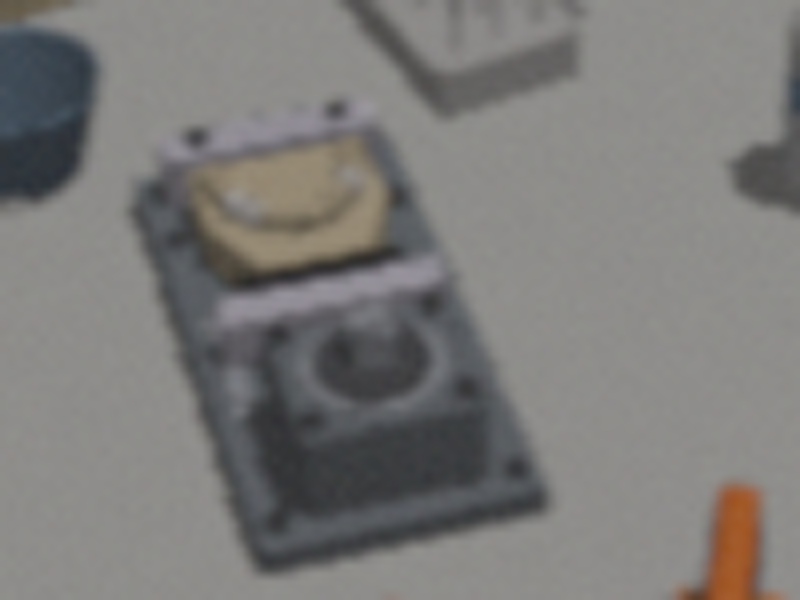

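View pics/s_key.png

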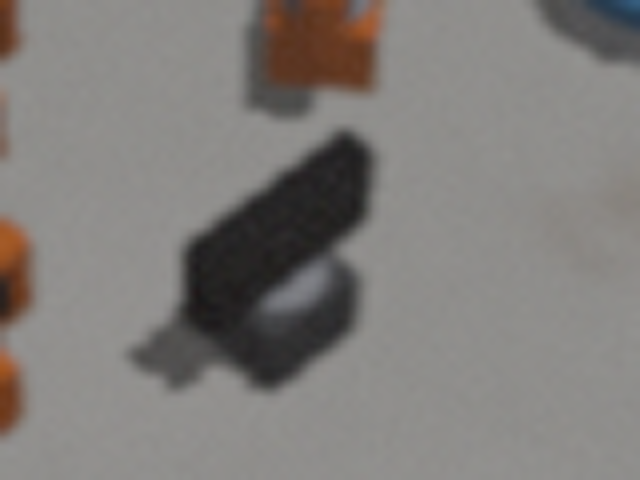

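```bash
cat > fit.py <<'E'
from h import *
import pickle
from scipy.optimize import least_squares, minimize
c,t=pickle.load(open("c0.pkl","rb"))
def px(l,x0,y0,s=8): return np.array(l,float)/s+[x0,y0]-0.5+0.5/s
T=px([(132,100),(718,200),(665,490),(588,316)],165,155)
TP=np.array([(50,105,14),(50,-100,14),(-50,-100,14),(0,-65,56)])/1e3
S=px([(135,195),(263,548),(545,490),(373,357)],190,135)
SP=np.array([(-50,105,14),(-50,-100,14),(50,-100,14),(0,-65,56)])/1e3
def W(p,P): return P@R.from_euler('z',p[2]).as_matrix().T+[p[0],p[1],0]
rt=lambda p:(proj(t,W(p,TP))-T).ravel(); rs=lambda p:(proj(c,W(p,SP))-S).ravel()
for n,f in(("top",rt),("scene",rs),("both",lambda p:np.r_[rt(p),rs(p)])):
    r=least_squares(f,[.52,.06,-.17]); print(n,r.x.round(4),r.fun.reshape(-1,2).round(1).tolist(),"seat",W(r.x,np.array([[0,-.065,.056]])))
print("collar only",back(t,T[-1:],.06),back(c,S[-1:],.056))
# key silhouette
def wing(p):
    P=np.array([(a*33,b*7,z) for a in(-1,1) for b in(-1,1) for z in(26,60)])/1e3
    return W(p,P)
def iou(p,cm,m,x0,y0,s=8):
    h=cv2.convexHull(((proj(cm,wing(p))-[x0,y0]+.5)*s).astype(np.float32))
    b=np.zeros(m.shape,np.uint8); cv2.fillPoly(b,[np.round(h).astype(int)],1)
    return -(b&m).sum()/(b|m).sum()
ms=[]
for n,cm,bx in(("top",t,(310,180,335,215)),("scene",c,(255,225,295,270))):
    x0,y0,x1,y1=bx; g=cv2.resize(cm["pixels"][y0:y1,x0:x1].max(2),None,fx=8,fy=8,interpolation=cv2.INTER_CUBIC)
    m=(g<52).astype(np.uint8); 
    k,l,st,_=cv2.connectedComponentsWithStats(m); m=(l==1+st[1:,4].argmax()).astype(np.uint8)
    cv2.imwrite(f"pics/m_{n}.png",m*255)
    best=None
    for y0_ in(.1,.25,.4):
        r=minimize(iou,[.5,-.218,y0_],args=(cm,m,x0,y0),method="Nelder-Mead",options=dict(initial_simplex=np.array([.5,-.218,y0_])+np.array([(0,0,0),(.01,0,0),(0,.01,0),(0,0,.15)]),xatol=1e-4))
        if best is None or r.fun<best.fun: best=r
    print(n,best.x.round(4),best.fun); ms.append((cm,m,x0,y0))
r=minimize(lambda p:sum(iou(p,*a) for a in ms),best.x,method="Nelder-Mead",options=dict(initial_simplex=best.x+np.array([(0,0,0),(.006,0,0),(0,.006,0),(0,0,.1)]))); print("both",r.x,r.fun)
s=read_state(); print(R.from_rotvec(s["tcp_rot"]).as_matrix().round(3))
E
python3 fit.py
```

```text
top [ 0.5309  0.068  -0.2011] [[-0.7, -0.5], [0.4, -0.2], [0.6, 0.1], [-0.3, 0.5]] seat [[0.51795248 0.00434961 0.056     ]]
scene [ 0.5305  0.0628 -0.1945] [[-0.6, -1.8], [-0.6, 1.1], [1.1, -0.0], [0.1, 0.2]] seat [[ 0.51794443 -0.00099234  0.056     ]]
both [ 0.531   0.0662 -0.1954] [[-0.2, -0.3], [1.0, -0.4], [1.4, -0.1], [0.5, 0.4], [-0.9, -2.5], [-1.0, 0.2], [0.6, -0.8], [-0.4, -0.6]] seat [[0.51834636 0.00247137 0.056     ]]
collar only [[0.51911135 0.00341865 0.06      ]] [[ 5.18172999e-01 -1.19430440e-04  5.60000000e-02]]
top [ 0.5033 -0.1847 -0.2   ] 0.0
scene [ 0.5153 -0.1769 -0.1463] 0.0
both [ 0.51526749 -0.17693004 -0.1462963 ] 0.0
[[-0.903  0.429 -0.001]
 [ 0.429  0.903 -0.001]
 [ 0.    -0.001 -1.   ]]fit.py:22: RuntimeWarning: overflow encountered in scalar negative
  return -(b&m).sum()/(b|m).sum()
```

```bash
sed -i 's/return -(b&m).sum()/return -float((b\&m).sum())/' fit.py; python3 fit.py | tail -6; python3 - <<'E'
import cv2,numpy as np
a=cv2.imread("pics/m_top.png");b=cv2.imread("pics/m_scene.png")
o=np.zeros((max(a.shape[0],b.shape[0]),a.shape[1]+b.shape[1]+10,3),np.uint8)+90
o[:a.shape[0],:a.shape[1]]=a;o[:b.shape[0],-b.shape[1]:]=b;cv2.imwrite("pics/masks.png",o)
E
```

```text
top [ 0.5059 -0.2171  0.2482] -0.7078753076292043
scene [ 0.5031 -0.2212  0.4443] -0.6468183366771397
both [ 0.50444312 -0.21772685  0.31190135] -1.2832171189960522
[[-0.903  0.429 -0.001]
 [ 0.429  0.903 -0.001]
 [ 0.    -0.001 -1.   ]]
```

View pics/masks.png

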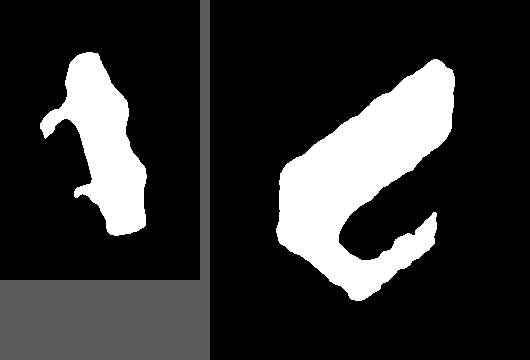

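```bash
python3 -m crank '-549 -653 60 0 0 -0.684 0;-549 -653 60 0 0 -0.684 0;-549 -653 60 0 0 -0.684 0;-549 -653 60 0 0 -0.684 0;-549 -653 60 0 0 -0.684 0;-549 -653 60 0 0 -0.684 0;-549 -653 60 0 0 -0.684 0;-549 -653 60 0 0 -0.684 0;-549 -653 60 0 0 -0.684 0;-549 -653 60 0 0 -0.684 0;-549 -653 60 0 0 -0.684 0;-549 -653 60 0 0 -0.684 0;-549 -653 60 0 0 -0.684 0;-549 -653 60 0 0 -0.684 0;-549 -653 60 0 0 -0.684 0;-549 -653 60 0 0 -0.684 0;-549 -653 60 0 0 -0.684 0;-549 -653 60 0 0 -0.684 0' 60
cat > look.py <<'E'
import sys
from h import *
n=sys.argv[1]; s=read_state()
np.set_printoptions(precision=4,suppress=True)
Rm=R.from_rotvec(s["tcp_rot"]).as_matrix()
print("t",s["time"],"p",s["tool_pos"],"yaw",np.arctan2(Rm[1,0],Rm[0,0])%(2*np.pi),"tilt z",Rm[:,2],"F",s["wrist_force"],"M",s["torque"],"w",s["width"],"q6",s["q"][5])
c=cam("scene");t=cam("top")
import pickle; pickle.dump((c,t),open(f"{n}.pkl","wb"))
print("tcp px",proj(c,s["tool_pos"]),proj(t,s["tool_pos"]))
b=np.array(eval(sys.argv[2]))
for nm,cm in(("s",c),("t",t)):
    u=proj(cm,b)[0].astype(int); x0=max(0,u[0]-37);y0=max(0,u[1]-30); x0=min(x0,512-75);y0=min(y0,384-60)
    crop(cm,x0,y0,x0+75,y0+60,8,f"{n}_{nm}.png"); print(nm,x0,y0)
a=[cv2.imread(f"pics/{n}_{k}.png") for k in"st"]
cv2.imwrite(f"pics/{n}.png",cv2.resize(np.hstack(a),(800,320)))
E
python3 look.py a1 '[.505,-.217,.05]'
```

```text
time: 2.45
tool_pos: [0.5052, -0.2147, 0.1511]
tcp_rot: [-0.379, 3.118, -0.0]
wrist_force: [0.6, -0.4, 0.4]
width: 0.996
t 2.45 p [ 0.5052 -0.2147  0.1511] yaw 3.38337055441086 tilt z [ 0.0002  0.     -1.    ] F [ 0.5655 -0.4287  0.37  ] M [-0.0024 -0.0008  0.0271] w 0.9961707427460019 q6 -2.2599663903438447
tcp px [[274.7966 207.9096]] [[326.6894 195.2046]]
s 237 210
t 285 167
```

View pics/a1.png

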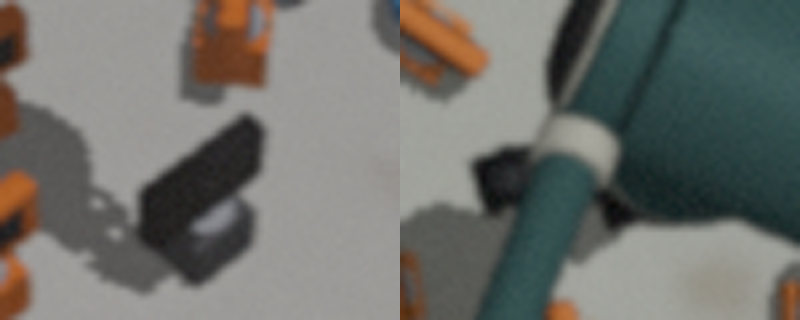

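```bash
python3 -m crank '0 0 70 0 0 0 0;0 0 92 0 0 0 0;0 0 92 0 0 0 0;0 0 92 0 0 0 0' 
python3 look.py a2 '[.505,-.217,.08]'
```

```text
time: 3.05
tool_pos: [0.5064, -0.2162, 0.0603]
tcp_rot: [-0.377, 3.117, -0.002]
wrist_force: [1.1, -0.1, 0.2]
width: 1.002
t 3.05 p [ 0.5064 -0.2162  0.0603] yaw 3.382150706456959 tilt z [ 0.0019 -0.0009 -1.    ] F [ 1.1042 -0.0653  0.1723] M [-0.004  -0.0475 -0.019 ] w 1.0024608291139716 q6 -2.2600699661202373
tcp px [[274.5607 236.6753]] [[322.8586 196.4872]]
s 237 201
t 287 166
```

View pics/a2.png

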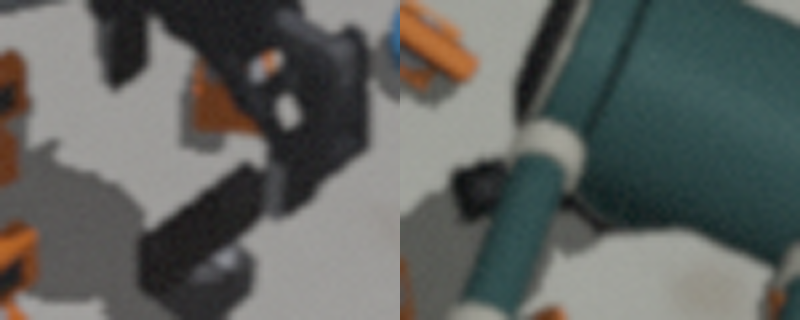

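```bash
cat > ov.py <<'E'
from h import *
import pickle,sys
def keypts(p,z0=0):
    B=lambda hx,hy,za,zb:np.array([(a*hx,b*hy,z) for z in(za,zb) for a,b in((-1,-1),(1,-1),(1,1),(-1,1))])/1e3
    M=R.from_euler('z',p[2]).as_matrix()
    return [P@M.T+[p[0],p[1],z0] for P in(B(33,7,26,60),B(17,17,0,26))]
E_=[(0,1),(1,2),(2,3),(3,0),(4,5),(5,6),(6,7),(7,4),(0,4),(1,5),(2,6),(3,7)]
def overlay(cm,plist,x0,y0,w,h,s):
    im=cv2.resize(cm["pixels"][y0:y0+h,x0:x0+w,::-1],None,fx=s,fy=s,interpolation=cv2.INTER_CUBIC)
    for P,col in plist:
        u=(proj(cm,P)-[x0,y0]+.5)*s
        for a,b in E_: cv2.line(im,tuple(u[a].astype(int).tolist()),tuple(u[b].astype(int).tolist()),col,1)
    return im
if __name__=="__main__":
    c,t=pickle.load(open(sys.argv[1],"rb")); p=eval(sys.argv[2]); z0=float(sys.argv[3])
    L=list(zip(keypts(p,z0),((0,255,0),(0,255,255))))
    o=[]
    for cm in(c,t):
        u=proj(cm,[p[0],p[1],z0+.03])[0].astype(int); o.append(overlay(cm,L,u[0]-20,u[1]-20,40,40,10))
    cv2.imwrite(sys.argv[4],np.hstack(o))
    print(-c["view"][:3,:3].T@c["view"][:3,3],-t["view"][:3,:3].T@t["view"][:3,3])
E
python3 ov.py c0.pkl '(.505,-.217,.24)' 0 pics/ov1.png
```

```text
[ 0.23267167 -0.65039913  0.68808719] [ 0.45156619 -0.06802705  1.3124957 ]
```

View pics/ov1.png

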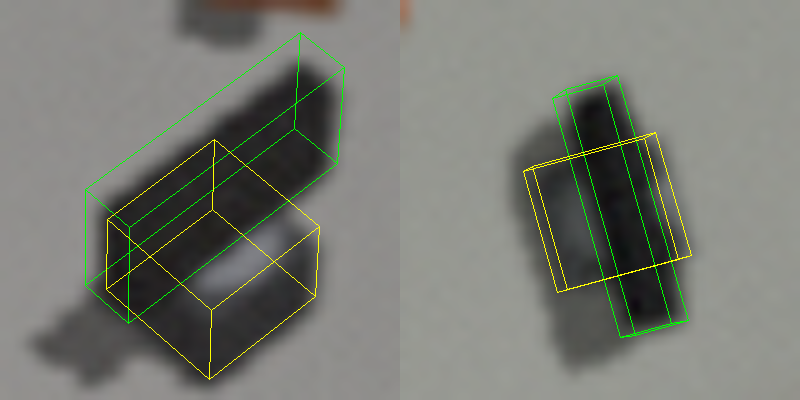

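```bash
python3 -m crank '-1 0 20 0 0 0 0;2 0 28 0 0 0 0;2 0 28 0 0 0 0;2 0 28 0 0 0 160;2 0 28 0 0 0 200;2 0 28 0 0 0 255;2 0 28 0 0 0 255;2 0 28 0 0 0 255;2 0 28 0 0 0 255;2 0 28 0 0 0 255' 60
python3 look.py a3 '[.505,-.217,.05]'
```

```text
time: 4.4
tool_pos: [0.5035, -0.2164, 0.0311]
tcp_rot: [-0.376, 3.119, -0.0]
wrist_force: [-0.7, 0.8, 1.6]
width: 0.142
t 4.4 p [ 0.5035 -0.2164  0.0311] yaw 3.3817816698268626 tilt z [ 0.0003 -0.0001 -1.    ] F [-0.6644  0.8176  1.6183] M [ 0.1355  0.0152 -0.0004] w 0.1420346035155789 q6 -2.26237297472644
tcp px [[273.1826 245.4878]] [[321.6852 198.0939]]
s 237 210
t 285 167
```

View pics/a3.png

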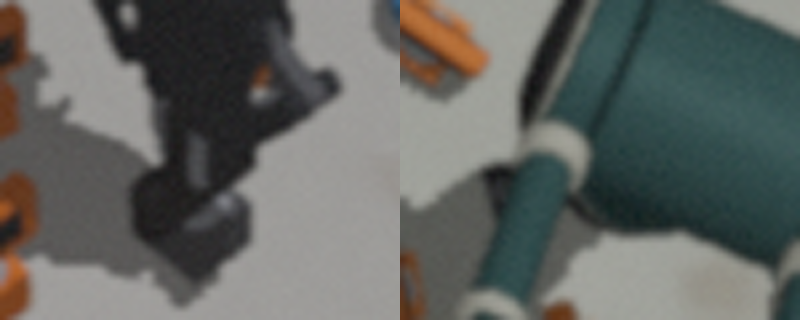

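```bash
python3 -m crank '0 0 -40 0 0 0 255;0 0 -100 0 0 0 255;-10 30 -100 0 0 0.08 255;-25 80 -100 0 0 0.24 255;-42 130 -100 0 0 0.4 255;-57 180 -100 0 0 0.542 255;-67 210 -100 0 0 0.542 255;-67 210 -100 0 0 0.542 255;-67 210 -100 0 0 0.542 255;-67 210 -100 0 0 0.542 255' 90
python3 look.py b1 '[.518,.003,.09]'
```

```text
time: 5.75
tool_pos: [0.5183, 0.0025, 0.1306]
tcp_rot: [-0.474, -3.105, 0.001]
wrist_force: [-0.1, 0.1, -0.4]
width: 0.131
t 5.75 p [0.5183 0.0025 0.1306] yaw 2.8385282889441474 tilt z [-0.0004 -0.0003 -1.    ] F [-0.0671  0.124  -0.3715] M [-0.0161 -0.0021 -0.003 ] w 0.13135474737503447 q6 -1.3104824592043762
tcp px [[234.2964 155.9529]] [[236.7497 192.8947]]
s 197 138
t 200 163
```

View pics/b1.png

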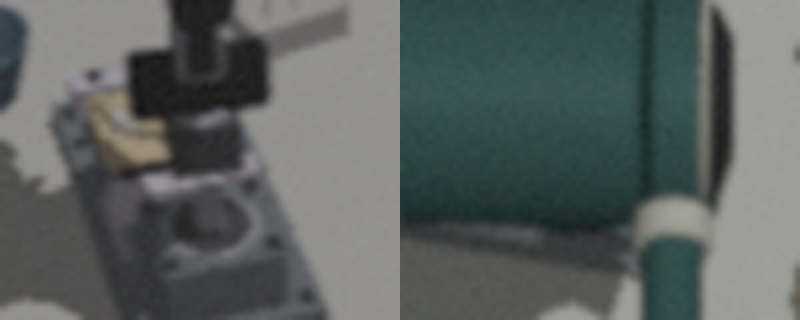

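```bash
cat > ov2.py <<'E'
from ov import *
n,p,z0,seat,out=sys.argv[1],eval(sys.argv[2]),float(sys.argv[3]),np.array(eval(sys.argv[4])),sys.argv[5]
c,t=pickle.load(open(n,"rb")); s=14
u=proj(c,[*seat[:2],.085])[0].astype(int); x0,y0=u-[20,21]
L=list(zip(keypts(p,z0),((0,255,0),(0,255,255))))
im=overlay(c,L,x0,y0,40,42,s)
for r,z,col in((.02,.056,(255,0,255)),(.0064,.075,(255,128,0))):
    a=np.linspace(0,2*np.pi,60); P=np.c_[seat[0]+r*np.cos(a),seat[1]+r*np.sin(a),0*a+z]
    uu=(proj(c,P)-[x0,y0]+.5)*s; cv2.polylines(im,[uu.astype(int)],True,col,1)
cv2.imwrite(out,im); print(x0,y0,s)
E
python3 ov2.py b1.pkl '(.5183,.0025,-.303)' .0995 '(.5183,.0025)' pics/ov2.png
```

```text
215 149 14
```

View pics/ov2.png

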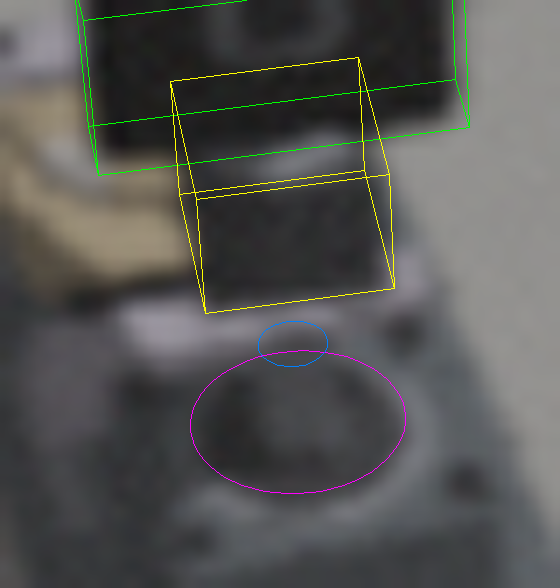

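```bash
python3 - <<'E'
import pickle,cv2,numpy as np
c,t=pickle.load(open("b1.pkl","rb"))
im=c["pixels"][149:191,215:255,::-1].astype(float)
im=np.clip((im-15)*2,0,255).astype(np.uint8)
im=cv2.resize(im,None,fx=14,fy=14,interpolation=cv2.INTER_CUBIC)
for k in range(0,588,70): cv2.putText(im,str(k),(0,k+4),0,.35,(0,255,255));cv2.putText(im,str(k),(k,580),0,.35,(0,255,255))
cv2.imwrite("pics/b1z.png",im)
E
```

```text
(no output)
```

View pics/b1z.png

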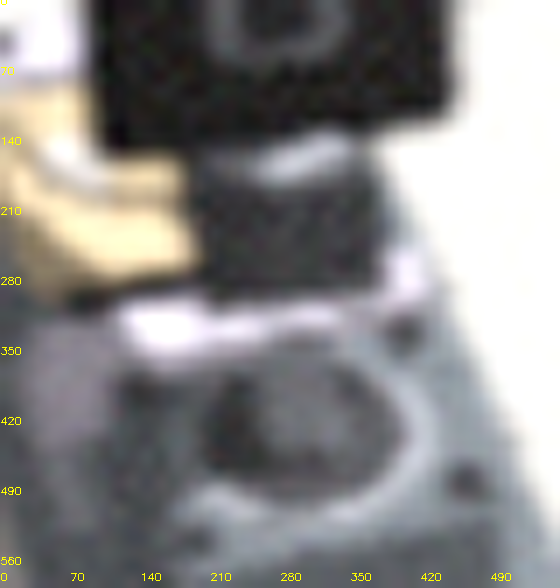

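```bash
python3 -m crank '-3 -2 5 0 0 0 255;-3 -2 18 0 0 0 255;-3 -2 18 0 0 0 255;-3 -2 18 0 0 0 255'
python3 look.py b2 '[.518,.003,.09]'
cat > z.py <<'E'
import pickle,cv2,numpy as np,sys
c,t=pickle.load(open(sys.argv[1]+".pkl","rb"))
im=c["pixels"][149:191,215:255,::-1].astype(float)
im=np.clip((im-15)*2,0,255).astype(np.uint8)
im=cv2.resize(im,None,fx=14,fy=14,interpolation=cv2.INTER_CUBIC)
for k in range(0,588,70): cv2.putText(im,str(k),(0,k+4),0,.35,(0,255,255));cv2.putText(im,str(k),(k,580),0,.35,(0,255,255))
cv2.imwrite(f"pics/{sys.argv[1]}z.png",im)
E
python3 z.py b2
```

```text
time: 6.35
tool_pos: [0.5204, 0.0008, 0.1124]
tcp_rot: [-0.472, -3.105, 0.0]
wrist_force: [-0.2, -0.2, -0.1]
width: 0.127
t 6.35 p [0.5204 0.0008 0.1124] yaw 2.839746538289011 tilt z [-0.001  0.    -1.   ] F [-0.2179 -0.2367 -0.1345] M [-0.0279 -0.0107 -0.0136] w 0.12745157399906107 q6 -1.3153328053837607
tcp px [[235.7408 161.8447]] [[237.8841 192.4296]]
s 197 138
t 200 163
```

View pics/b2z.png

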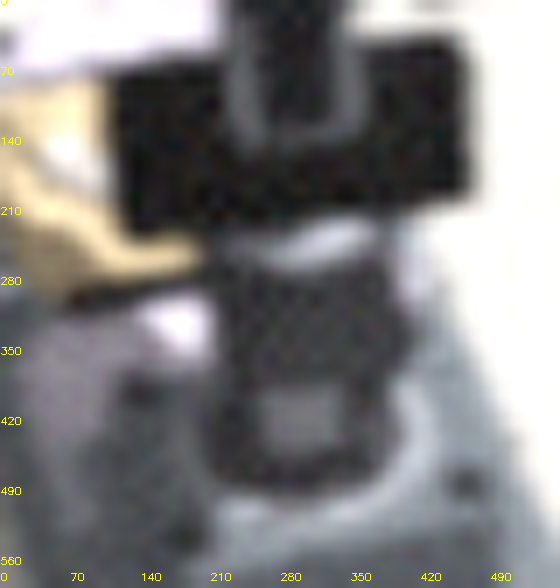

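```bash
cat > pr.py <<'E'
from ov import *
c,t=pickle.load(open(sys.argv[1],"rb")); p=eval(sys.argv[2]); z0=float(sys.argv[3])
def cr(P): return ((proj(c,P)-[215,149]+.5)*14).round(0).tolist()
M=R.from_euler('z',p[2]).as_matrix()
f=lambda L:np.array(L)/1e3@M.T+[p[0],p[1],0]
Z=z0*1e3
print("hub bottom front L,C,R",cr(f([(-17,-17,Z),(0,-17,Z),(17,-17,Z)])))
print("hub top front",cr(f([(-17,-17,Z+26),(0,-17,Z+26),(17,-17,Z+26)])))
print("wing bottom front",cr(f([(-33,-7,Z+26),(33,-7,Z+26)])),"top back",cr(f([(-33,7,Z+60),(33,7,Z+60)])))
print("square front base L,C,R",cr(f([(-7,-7,56),(0,-7,56),(7,-7,56)])),"collar front",cr(f([(0,-20,56),(0,-20,52)])),"LR",cr(f([(-20,0,56),(20,0,56)])))
print("1mm x,y,z",np.array(cr(f([(0,0,56),(10,0,56),(0,10,56),(0,0,66)]))))
E
python3 pr.py b2.pkl '(.5204,.0008,-.302)' .0813
python3 - <<'E'
import pickle,numpy as np
c,t=pickle.load(open("b2.pkl","rb"))
g=c["pixels"].astype(int).sum(2)//3
for r in range(170,188): print(r,round((r-149+.5)*14),g[r,226:250])
E
```

```text
hub bottom front L,C,R [[227.0, 392.0], [320.0, 379.0], [413.0, 367.0]]
hub top front [[218.0, 281.0], [314.0, 269.0], [408.0, 256.0]]
wing bottom front [[121.0, 258.0], [487.0, 209.0]] top back [[96.0, 58.0], [468.0, 10.0]]
square front base L,C,R [[281.0, 453.0], [318.0, 448.0], [355.0, 442.0]] collar front [[329.0, 494.0], [330.0, 510.0]] LR [[206.0, 438.0], [418.0, 408.0]]
1mm x,y,z [[312. 423.]
 [365. 416.]
 [304. 388.]
 [310. 382.]]
170 301 [ 91 103 106  85  53  39  42  38  43  41  46  41  46  48  45  45  53  74
  98 103 109 129 143 145]
171 315 [133 144 141 115  68  41  40  45  40  47  45  49  48  46  47  48  47  56
  80  91 105 122 140 144]
172 329 [126 145 145 121  70  45  44  39  45  44  46  47  46  49  45  49  48  49
  66  81  97 115 133 143]
173 343 [ 99 125 132 111  69  48  41  43  48  45  48  47  48  48  44  46  49  47
  63  83  96 106 125 141]
174 357 [ 86  98 104  93  70  44  40  47  43  49  47  51  48  48  50  49  47  53
  77  91  98  98 112 132]
175 371 [ 74  80  78  74  59  49  41  47  46  46  46  48  46  47  48  46  52  68
  86  91  88  91 104 125]
176 385 [ 54  6
[... 543 characters left out ...]
3  44  41  43  44  52  56  56  52  46  45  45  58  70  98
 118 114 100  91  90  94]
182 469 [ 55  58  64  60  45  44  39  45  40  46  43  44  45  49  47  57  83 107
 115 107  89  76  70  79]
183 483 [ 52  60  62  65  60  51  48  44  43  45  43  46  56  60  65  80 103 112
 107  98  81  62  54  68]
184 497 [ 57  58  58  66  68  78  77  75  64  64  63  67  78  87  96 108 113 106
  98  91  85  69  64  69]
185 511 [ 54  55  53  61  81  99 108 102  89  83  86  91 104 116 115 108 101  96
  94  91  88  82  83  78]
186 525 [ 54  48  47  56  77  94  98  92  92  97 101 101 104 103 100  95  90  91
  86  85  80  75  72  74]
187 539 [48 43 40 52 73 87 93 92 96 96 92 93 92 88 85 83 79 74 70 68 68 64 62 66]
```

```bash
cat >> pr.py <<'E'
def ext(B,z):
    u=np.array(cr(f([(a,b,z) for a in(-B,B) for b in(-B,B)]))); return u[:,0].min(),u[:,0].max(),u[:,0].mean()
print("hub ext bottom",ext(17,Z),"mid",ext(17,Z+13),"square mid",ext(7,62),"wing ends mid",[cr(f([(a*33,b*7,Z+43) for b in(-1,1)])) for a in(-1,1)])
E
python3 pr.py b2.pkl '(.5204,.0008,-.302)' .0813|tail -1
python3 pr.py b1.pkl '(.5183,.0025,-.303)' .0995|tail -1
python3 - <<'E'
import pickle,numpy as np
c,t=pickle.load(open("b1.pkl","rb"))
g=c["pixels"].astype(int).sum(2)//3
for r in range(155,172): print(r,round((r-149+.5)*14),g[r,219:252])
c,t=pickle.load(open("b2.pkl","rb"))
g=c["pixels"].astype(int).sum(2)//3
for r in range(155,166): print(r,round((r-149+.5)*14),g[r,219:252])
E
```

```text
hub ext bottom (np.float64(200.0), np.float64(413.0), np.float64(305.5)) mid (np.float64(196.0), np.float64(411.0), np.float64(302.5)) square mid (np.float64(268.0), np.float64(354.0), np.float64(310.75)) wing ends mid [[[114.0, 183.0], [104.0, 134.0]], [[485.0, 135.0], [471.0, 87.0]]]
hub ext bottom (np.float64(180.0), np.float64(395.0), np.float64(286.25)) mid (np.float64(175.0), np.float64(392.0), np.float64(282.25)) square mid (np.float64(254.0), np.float64(340.0), np.float64(296.75)) wing ends mid [[[91.0, 99.0], [81.0, 50.0]], [[467.0, 51.0], [453.0, 3.0]]]
155 91 [119  99  62  31  29  29  31  35  33  28  28  34  33  32  32  29  34  31
  32  34  36  31  37  35  31  30  34  42  84 125 141 144 144]
156 105 [133 112  71  35  28  30  29  30  31  34  33  32  32  30  33  33  33  29
  32  30  32  31  34  34  30  32  33  51 101 130 143 144 144]
157 119 [133 116  74  40  26  31  31  28  28  33  30  30  31  27  28  32  30  34
  31  36  31  26  35  43  54  62  68  87 118 138 144 143 143]
158 133 [138 123  82  39  22  29  32  30  29  31  28  31  32  32  33  37  39  52
  70  74  63  51  60 
[... 2771 characters left out ...]
26 131 103  53  28  27  29  28  32  33  30  30  30  32  31  33  28
  31  31  34  34  32  34  34  32  32  31  34  69 116 144 145]
162 189 [114 114 116  95  54  28  29  31  28  30  25  29  28  33  32  27  29  33
  30  31  26  28  33  29  33  33  34  34  41  76 120 141 144]
163 203 [129 121 112  93  55  26  32  32  28  29  25  32  25  28  29  30  27  29
  32  34  31  32  36  33  40  44  61  78  86 109 130 142 144]
164 217 [130 132 128 106  67  33  32  32  31  30  34  25  34  30  27  35  35  43
  53  65  70  69  56  51  64  86 110 124 137 139 141 144 145]
165 231 [100 117 129 118  83  44  36  45  49  43  36  36  42  46  46  51  54  74
  96 112 117 106  86  69  86 109 128 143 144 144 144 143 144]
```

```bash
python3 -m crank '2 1 0 0 0 0 255;2 1 2 0 0 0 255;2 1 4 0 0 0 255;2 1 6 0 0 0 255;2 1 8 0 0 0 255;2 1 9 0 0 0 255;2 1 9 0 0 0 255'
python3 look.py b3 '[.518,.003,.09]'; python3 z.py b3
```

```text
time: 7.32
tool_pos: [0.5195, 0.0022, 0.104]
tcp_rot: [0.472, 3.105, -0.0]
wrist_force: [1.4, -1.1, -0.6]
width: 0.085
t 7.325 p [0.5195 0.0022 0.104 ] yaw 2.839748293446154 tilt z [ 0.0008 -0.0002 -1.    ] F [ 1.3824 -1.0634 -0.5586] M [-0.0971 -0.1576  0.0212] w 0.08495239890308007 q6 -1.312473689343091
tcp px [[235.3371 164.2445]] [[237.5164 192.9828]]
s 197 138
t 200 163
```

View pics/b3z.png

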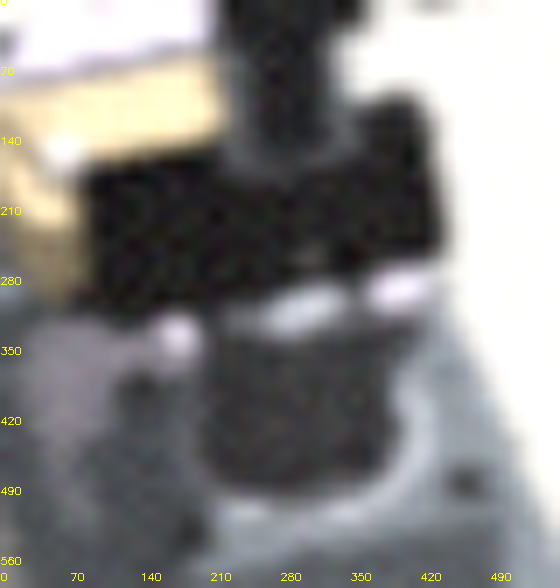

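```bash
python3 -m crank '0 0 0 0 0 0 180;0 0 0 0 0 0 150;0 0 0 0 0 0 150;0 0 0 0 0 0 150'
python3 look.py b4 '[.518,.003,.09]'; python3 z.py b4
```

```text
time: 7.92
tool_pos: [0.519, 0.0024, 0.1039]
tcp_rot: [-0.472, -3.106, -0.0]
wrist_force: [0.1, 0.3, -0.4]
width: 0.411
t 7.925 p [0.519  0.0024 0.1039] yaw 2.8398335247486797 tilt z [-0.0001  0.     -1.    ] F [ 0.0562  0.3273 -0.3768] M [ 0.034   0.0519 -0.0361] w 0.41080577179805405 q6 -1.3125128624664364
tcp px [[235.1525 164.2962]] [[237.4663 193.166 ]]
s 197 138
t 200 163
```

View pics/b4z.png

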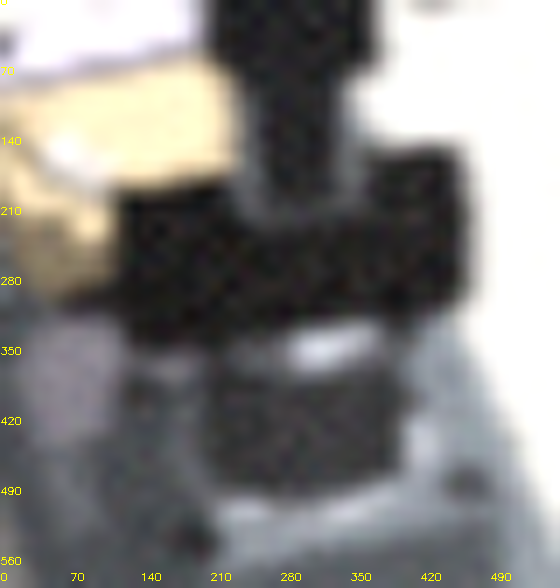

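View pics/b4.png

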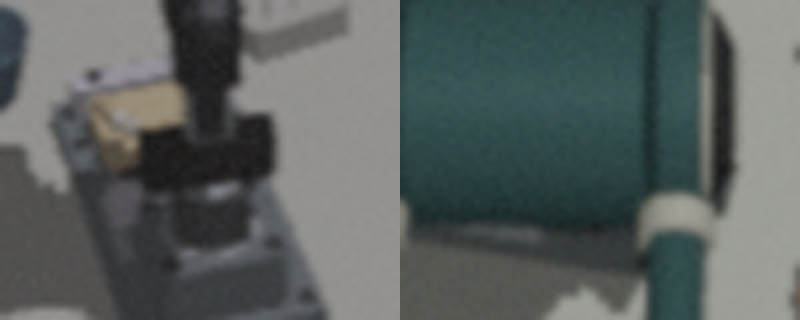

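```bash
python3 -m crank '0 0 8 0 0 0 150;0 0 17 0 0 0 150;0 0 17 0 0 0 150;0 0 17 0 0 0 255;0 0 17 0 0 0 255;0 0 17 0 0 0 255;0 0 17 0 0 0 255;0 0 17 0 0 0 255' 40
python3 look.py b5 '[.518,.003,.09]'; python3 z.py b5
```

```text
time: 9.02
tool_pos: [0.5191, 0.0023, 0.0869]
tcp_rot: [0.472, 3.106, 0.0]
wrist_force: [0.8, 0.3, -0.6]
width: 0.143
t 9.025 p [0.5191 0.0023 0.0869] yaw 2.839752755430187 tilt z [ 0.0001  0.     -1.    ] F [ 0.7985  0.2889 -0.611 ] M [ 0.0026 -0.0063 -0.0227] w 0.14272301728560174 q6 -1.3124779084750477
tcp px [[235.5108 169.4493]] [[237.8734 193.5012]]
s 197 138
t 200 163
```

View pics/b5z.png

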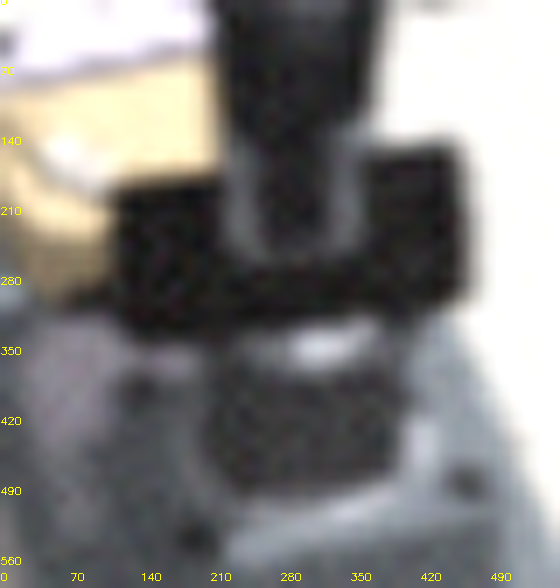

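```bash
python3 -m crank '0 0 0 0 0 0 255;0 0 0 0 0 0.08 255;0 0 0 0 0 0.16 255;0 0 0 0 0 0.24 255;0 0 0 0 0 0.32 255;0 0 0 0 0 0.4 255;0 0 0 0 0 0.4 255' 60
python3 look.py b6 '[.518,.003,.09]'; python3 z.py b6
```

```text
time: 10.0
tool_pos: [0.5192, 0.0025, 0.087]
tcp_rot: [1.079, 2.951, 0.0]
wrist_force: [-0.1, 0.2, 0.2]
width: 0.136
t 10.0 p [0.5192 0.0025 0.087 ] yaw 2.4406411145434657 tilt z [ 0.0001  0.0002 -1.    ] F [-0.0781  0.1589  0.1755] M [ 0.1495 -0.014   0.0573] w 0.13619655509101497 q6 -0.9133985128244456
tcp px [[235.5059 169.408 ]] [[237.8212 193.4823]]
s 197 138
t 200 163
```

View pics/b6z.png

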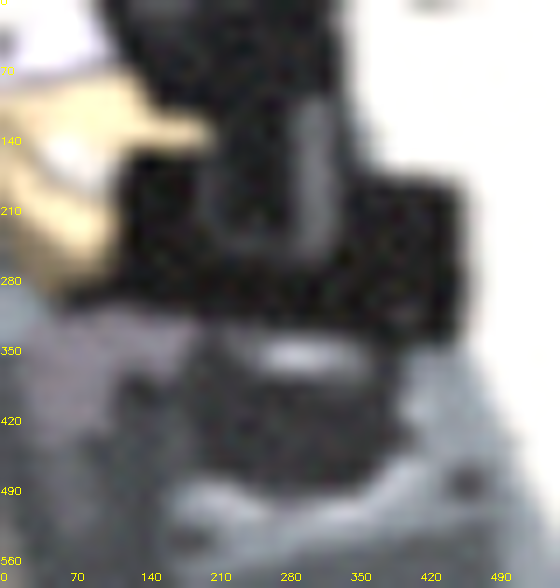

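Turning cleanly at low force; continue.

```bash
python3 -m crank '0 0 0 0 0 0.08 255;0 0 0 0 0 0.16 255;0 0 0 0 0 0.24 255;0 0 0 0 0 0.32 255;0 0 0 0 0 0.4 255;0 0 0 0 0 0.48 255;0 0 0 0 0 0.48 255' 60
python3 look.py b7 '[.518,.003,.09]'; python3 -m crank '0 0 0 0 0 0.06 255;0 0 0 0 0 0.12 255;0 0 0 0 0 0.18 255;0 0 0 0 0 0.22 255;0 0 0 0 0 0.22 255' 60
python3 look.py b8 '[.518,.003,.09]'; python3 z.py b8
```

```text
time: 10.98
tool_pos: [0.5194, 0.0024, 0.087]
tcp_rot: [1.748, 2.61, 0.001]
wrist_force: [0.5, 0.3, -1.2]
width: 0.134
t 10.975 p [0.5194 0.0024 0.087 ] yaw 1.9613927552749049 tilt z [ 0.0007  0.0002 -1.    ] F [ 0.543   0.3475 -1.2391] M [ 0.1521 -0.189   0.0311] w 0.13381292543926926 q6 -0.4341508308327091
tcp px [[235.6107 169.3717]] [[237.8227 193.3676]]
s 197 138
t 200 163
time: 11.7
tool_pos: [0.5195, 0.0024, 0.087]
tcp_rot: [2.024, 2.402, 0.001]
wrist_force: [2.3, 0.3, -1.4]
width: 0.139
t 11.7 p [0.5195 0.0024 0.087 ] yaw 1.7413842929080086 tilt z [ 0.0009  0.     -1.    ] F [ 2.2736  0.2606 -1.4432] M [ 0.2071 -0.4134  0.0745] w 0.1391614643367036 q6 -0.2140941730002595
tcp px [[235.6588 169.3737]] [[237.8582 193.33  ]]
s 197 138
t 200 163
```

View pics/b8z.png

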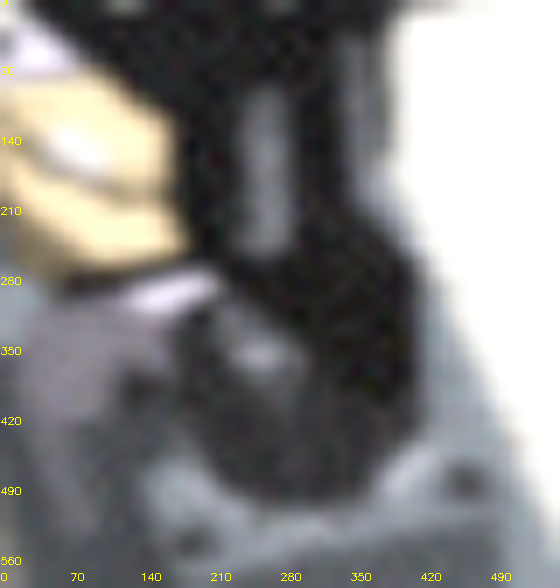

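```bash
python3 -m crank '0 0 0 0 0 0.05 255;0 0 0 0 0 0.1 255;0 0 0 0 0 0.1 255' 80
python3 -c "
from h import *
s=read_state();print(s['wrist_force'],s['torque'],s['tcp_rot'],s['joint_torque'][5])"
python3 -m crank '0 0 0 0 0 0.05 255;0 0 0 0 0 0.1 255;0 0 0 0 0 0.1 255' 80
python3 -c "
from h import *
s=read_state();print(s['wrist_force'],s['torque'],s['tcp_rot'],s['joint_torque'][5])"
```

```text
time: 12.18
tool_pos: [0.5195, 0.0023, 0.087]
tcp_rot: [2.142, 2.298, 0.001]
wrist_force: [1.5, -0.0, -1.5]
width: 0.133
[ 1.46611097 -0.04289364 -1.47895333] [ 0.10765312 -0.5106214   0.06240248] [2.14159294e+00 2.29765000e+00 8.60007959e-04] 0.22649239283055067
time: 12.55
tool_pos: [0.5195, 0.0023, 0.087]
tcp_rot: [2.253, 2.188, 0.001]
wrist_force: [3.0, 0.3, -1.8]
width: 0.132
[ 3.04509935  0.34569804 -1.76197553] [ 0.15465847 -0.60260454  0.12545754] [2.25322088e+00 2.18821296e+00 8.48257298e-04] 0.23372346069663763
```

```bash
python3 -m crank '0 0 0 0 0 0.04 255;0 0 0 0 0 0.08 255;0 0 0 0 0 0.08 255' 80
python3 -c "
from h import *
s=read_state();print(s['wrist_force'],s['torque'],s['tcp_rot'],s['joint_torque'][5])"
python3 look.py b9 '[.518,.003,.09]'; python3 z.py b9
```

```text
time: 12.92
tool_pos: [0.5195, 0.0022, 0.087]
tcp_rot: [2.338, 2.097, 0.001]
wrist_force: [2.6, 0.7, -2.4]
width: 0.134
[ 2.56910544  0.68973789 -2.36081555] [ 0.09158757 -0.68433727  0.30578661] [2.33815677e+00 2.09705771e+00 7.47811055e-04] 0.4453421663492918
t 12.925 p [0.5195 0.0022 0.087 ] yaw 1.4621827871071755 tilt z [ 0.0009 -0.0003 -1.    ] F [ 2.5691  0.6897 -2.3608] M [ 0.0916 -0.6843  0.3058] w 0.13390486029451043 q6 0.06529398040579192
tcp px [[235.6696 169.3849]] [[237.9009 193.3359]]
s 197 138
t 200 163
```

View pics/b9z.png

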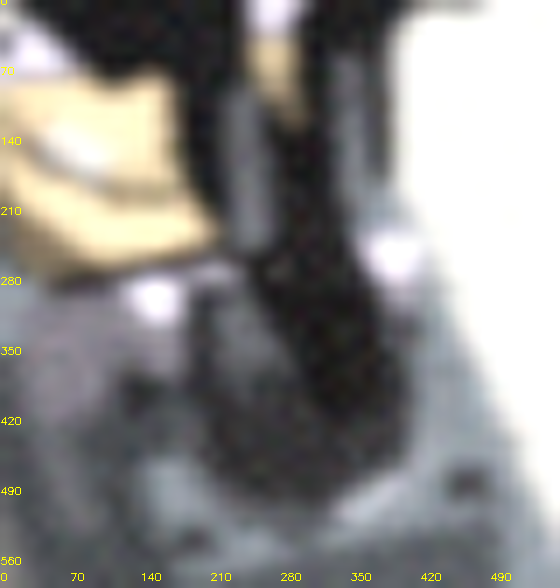

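View pics/b9.png

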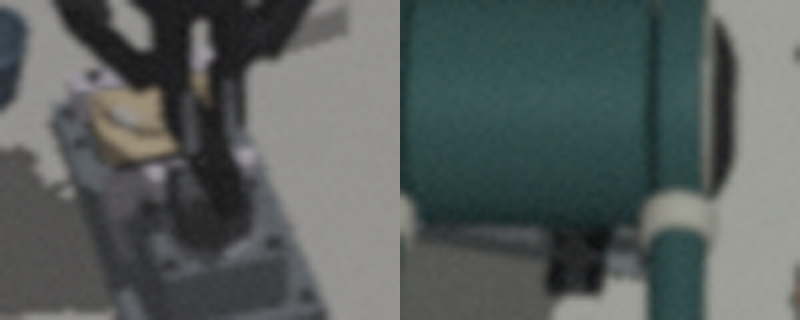

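```bash
python3 -m crank '0 0 0 0 0 0.05 255;0 0 0 0 0 0.1 255;0 0 0 0 0 0.1 255;0 0 0 0 0 0.1 255' 80
python3 -c "
from h import *
s=read_state();print(s['wrist_force'],s['torque'],s['joint_torque'][5]); Rm=R.from_rotvec(s['tcp_rot']).as_matrix(); print(np.arctan2(Rm[1,0],Rm[0,0]))"
```

```text
time: 13.52
tool_pos: [0.5194, 0.0022, 0.087]
tcp_rot: [2.44, 1.977, 0.0]
wrist_force: [4.4, 0.8, -2.1]
width: 0.13
[ 4.36857206  0.82209789 -2.06708976] [-4.36959908e-04 -7.86761282e-01  8.55691251e-01] 0.8005055598914623
1.3617679528068007
```

```bash
python3 -m crank '0 0 0 0 0 -0.05 255;0 0 0 0 0 -0.1 255;0 0 0 0 0 -0.1 255;0 0 0 0 0 -0.1 150;0 0 0 0 0 -0.1 110;0 0 0 0 0 -0.1 110;0 0 0 0 0 -0.1 110;0 0 -20 0 0 -0.1 110;0 0 -60 0 0 -0.1 110;0 0 -110 0 0 -0.1 110;0 0 -110 0 0 -0.1 110'
python3 look.py d1 '[.518,.003,.09]'
```

```text
time: 14.9
tool_pos: [0.5227, 0.0022, 0.2023]
tcp_rot: [2.336, 2.09, 0.011]
wrist_force: [0.7, -1.0, 0.0]
width: 0.567
t 14.9 p [0.5227 0.0022 0.2023] yaw 1.4597543133749031 tilt z [ 0.0099 -0.0004 -1.    ] F [ 0.7455 -1.0111  0.0069] M [-0.0215 -0.0248  0.0296] w 0.5672965294002056 q6 0.0675794742866463
tcp px [[234.5053 131.1795]] [[234.9527 189.2605]]
s 197 138
t 200 163
```

View pics/d1.png

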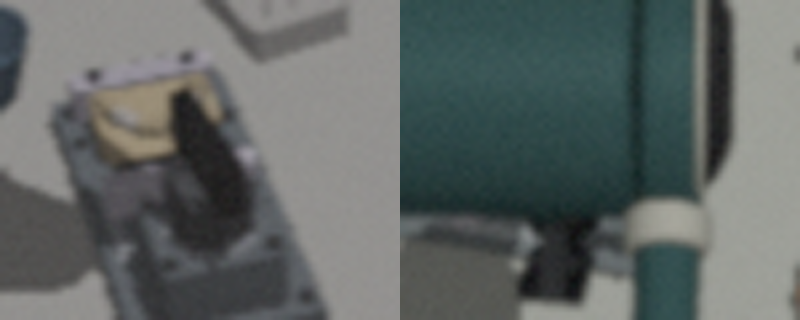

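```bash
python3 -m crank '60 0 -20 0 0 0 110;120 0 -20 0 0 0 110;180 0 -20 0 0 0 110;240 0 -20 0 0 0 110;300 0 -20 0 0 0 110;300 0 -20 0 0 0 110;300 0 -20 0 0 0 110'
python3 look.py d2 '[.518,.003,.07]'
python3 ov.py d2.pkl '(.519,.0025,-1.55)' .056 pics/ovd2.png; python3 ov2.py d2.pkl '(.519,.0025,-1.55)' .056 '(.519,.0025)' pics/ovd2s.png
```

```text
time: 15.88
tool_pos: [0.5511, 0.2998, 0.2146]
tcp_rot: [-2.34, -2.095, 0.007]
wrist_force: [1.1, -0.4, 0.1]
width: 0.569
t 15.875 p [0.5511 0.2998 0.2146] yaw 1.4607041908146172 tilt z [-0.0035 -0.0024 -1.    ] F [ 1.0884 -0.4191  0.0556] M [-0.0089  0.0095 -0.0272] w 0.5690330447722987 q6 0.5691659191126415
tcp px [[197.6248  72.9386]] [[104.9562 180.4251]]
s 198 144
t 201 164
[ 0.23267167 -0.65039913  0.68808719] [ 0.45156619 -0.06802705  1.3124957 ]
215 149 14
```

View pics/d2.png

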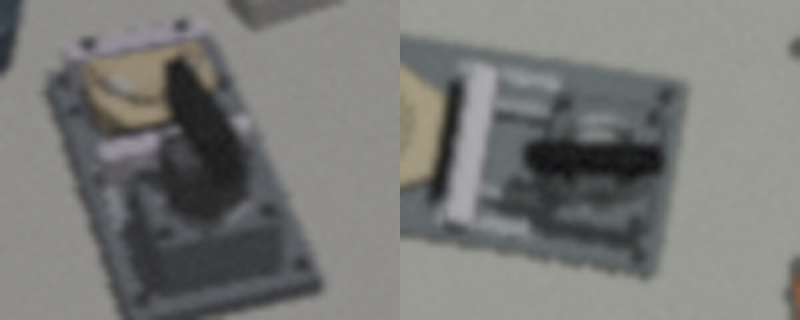

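View pics/ovd2.png

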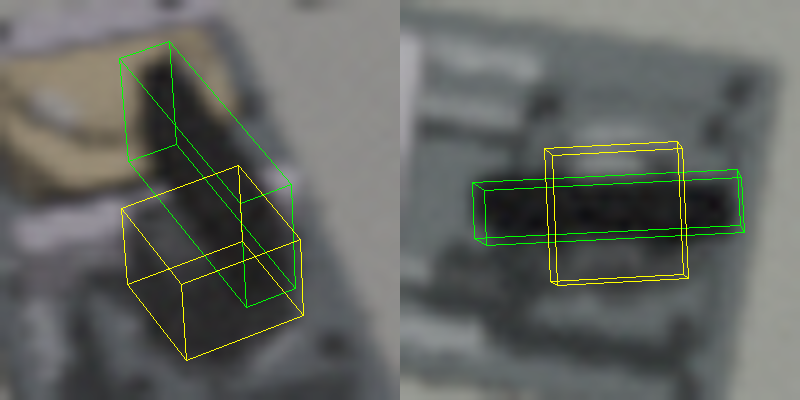

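```bash
python3 - <<'E'
import pickle,cv2,numpy as np
a=pickle.load(open("c0.pkl","rb"));b=pickle.load(open("d2.pkl","rb"))
o=np.vstack([x[1]["pixels"][160:222,168:262,::-1] for x in(a,b)]); o=np.clip((o.astype(float)-15)*1.5,0,255).astype(np.uint8)
o2=np.vstack([x[0]["pixels"][142:204,200:270,::-1] for x in(a,b)]); o2=np.clip((o2.astype(float)-15)*1.5,0,255).astype(np.uint8)
cv2.imwrite("pics/cmp.png",cv2.resize(np.hstack([o,o2]),None,fx=4.8,fy=4.8,interpolation=cv2.INTER_CUBIC))
for x in (a,b): 
    g=x[1]["pixels"].astype(int).sum(2)//3; print(g[188,182:226])
E
```

```text
[162 158 140 120 127 139 143 142 143 142 144 142 144 143 142 142 141 131
 113 115 122 124 131 141 142 142 134 104  64  37  36  68 106 136 157 165
 166 157 123 102 104 105 102  95]
[167 163 150 137 142 147 147 147 148 149 146 147 148 147 148 146 142 130
 126 127 124 135 144 146 146 138  99  56  34  69 123 160 170 169 164 136
 108 106 105 108 108 107 106 100]
```

View pics/cmp.png

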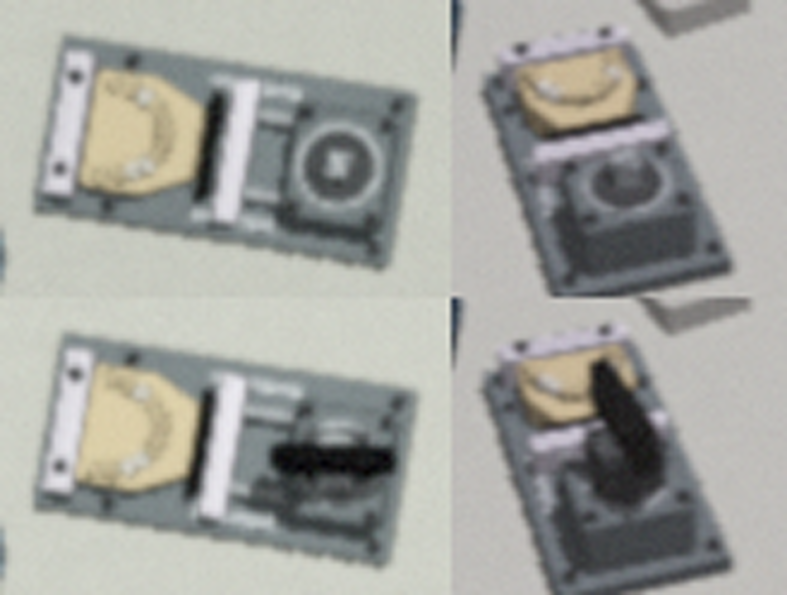

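View pics/ovd2s.png

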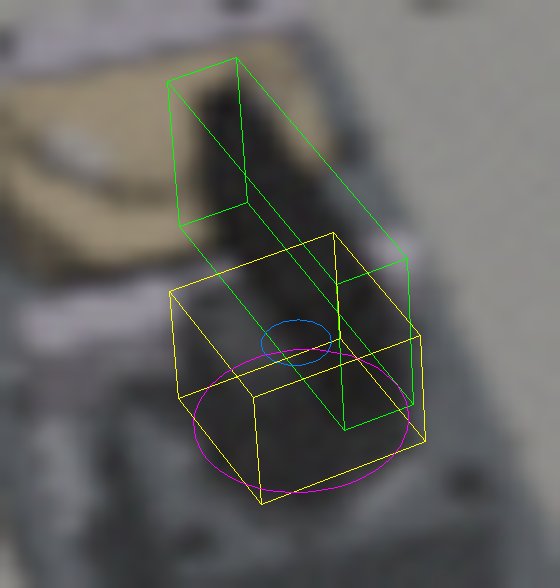

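```bash
python3 -c "
from workcell import job
print(job.finish_job())"
```

```text
the job is handed in; nothing more can be done
None
```

I fitted the black winged key on the spindle and turned it clockwise to the stop. I then let go, moved the arm clear and handed the job in at about 16 s of the 45 s allowed. No verdict was reported.

**Fit:** The key slipped down in the grip while I was lowering it onto the square. I opened the fingers, it dropped onto the spindle, and I gripped it again lower down. I judged it home from the pictures, to about 1–2 mm, and did not check the height by touch.

**Turn:** The tool turned about 1.48 rad in all. The moment about the vertical rose from about 0.1 to 0.86 N m at the end, which I took as the stop. In the final top view the key stands about 1.35–1.4 rad clockwise of the open position. With 0.1 rad of play, that puts the spindle at about 1.25–1.3 rad.

**Clamping:** The sliding jaw moved about 3 pixels (about 8 mm). The pad looks compressed, and the model sits flat against the fixed jaw and looks upright. I could not measure the pad force itself.

**At hand-in:** The key was standing on the spindle. The fingers were open about 0.3 m away, with wrist force at noise level.

**Disagreements:**
- The two cameras placed the seat up to 5 mm apart in y before the fit.
- In the scene view the key's wing sits about 1–2 pixels lower than its model. It did the same when the key stood on the table, so I took this as a camera offset rather than tilt.

**Tin, bottle and cup:** The arm did not work near the tin or the bottle, and it crossed above the cup with clearance. I did not re-measure where they stand.

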